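Tap a board carrier home on its hidden spring contacts

ROBOT

A 6-joint arm with a two-finger parallel gripper is mounted at the origin on a cart in front of the work surface, level with it; the furniture and walls round the work are solid. World frame = base frame: x ahead of the robot, y to its left, z up, the work surface at z = 0. Lengths are in mm, angles in rad, forces in N, time in s.
With the tool pointing down it reaches from about 350 to 875 mm from the base axis. Payload 4.2 kg.
Tool frame: the origin (TCP) lies on the front face of the gripper's body, between the roots of the fingers; the fingertips stand 73 mm ahead of it and the grasp point (between the pads) lies 54 mm ahead of it (robot.pinch_z is the distance from the TCP to the grasp point, in mm); z points along the fingers, y is the line along which they close (so a half turn about z gives the same grasp; the last joint's range is limited). The gripper opens to 85 mm and grips with 20 to 120 N. Pads are 22 mm wide; open, the fingers measure 114 mm over their backs; the gripper's body (76 mm by 85 mm) begins 54 mm behind the grasp point. The pads swing forward as they close: fully open they stand 13 mm farther back than shut.
Start: joints at [-1.05, 0.385, 0.008, 0, -1.194, -0.259], TCP at [161.779, -603.678, 303.912] pointing down, gripper open.
Joint ranges: [-3.14, 3.14], [-1.21, 2.06], [-1.07, 1.41], [-3.16, 2.05], [-2.99, -0.16], [-3.1, 3.1]. Speed limits (rad/s): [2.79, 2.79, 3.14, 3.14, 3.14, 3.14].

INTERFACE

Orientations are given as a 3x3 rotation matrix whose columns are the frame's x, y, z axes.
In Python, from station import robot gives the robot as it stands. The module is installed in compiled form; this text tells all that it offers.
- The arm moves only by the shell command python3 -m inch 'ROWS'. ROWS is JSON, a list of rows, each a list of 7 numbers: the turn, a rotation vector about the world's x, y, z in rad, then the shift along the world's x, y, z in m, then the opening in per cent of the stroke, from 0 (shut) to 100 (fully open). In form: [[wx, wy, wz, x, y, z, gripper], ...]. A call has 1 to 10 rows; each row shifts and turns the commanded pose from where the row before left it; what a row does not reach is not made up. A row lasts 1/10 s, in which the tool goes at most 50 mm and 8.59 degrees, less where a joint would pass 70% of its speed; a pose out of reach is approached as far as the arm can. A call is refused whole if a number of a shift passes 0.05 or a number of a turn 0.15, either way. A call with a gripper value outside its range is refused whole. The fingers move at their own pace and stop on an object; the grip force is fixed at half the most. Time passes only in rows, so rows that do not move let the fingers close. It gives the time, the measured TCP pose, the force, the opening and the grip force at its end, in the units of the state.
- robot.state(): the state, without advancing time (a new reading comes with each control period).
- robot.get_image(name): name is "side" or "top" or "wrist"; returns a dict with "pixels" (480x640x3 uint8, blue, green, red), "vertical_fov" (degrees; the focal length in pixels is half the picture's height over the tangent of half this angle, whatever the lens; pixels are square), "cx", "cy" (the principal point, pixels), "rvec" (rotation vector, rad) and "tvec" (3), from world to camera coordinates, as OpenCV has them. Camera axes: x right, y down, z forward; pixel columns grow to the right and rows downward; lengths in mm; the calibration is good to about 2 mm. A picture is of the moment at which its call begins. There is no depth.
- robot.sign_off(): hands the job in; it is judged then, once.
The state is a dict: "clock": time; "q": joint angles; "qvel": joint speeds; "joint_torque": joint torques, N m; "position": TCP position; "tcp_rot": TCP orientation; "force": force on the tool from outside, world axes, zero at the start; "moment": the same for the moment, N m; "opening": opening from 0.0 (shut) to 1.0 (fully open); "grasp_force": force on a finger pad.
Only numpy, scipy, OpenCV 4.12 (cv2) and the standard library are available. Lean on these libraries where they do the work, as an engineer would, in place of code of your own. Each camera call takes 0.05 s, during which the arm holds its last target. There are 200 camera calls.

TASK

Take the tapping stick out of its stand and, with the stick alone, tap the board carrier along its rails into the hood in small gentle nudges until it meets the spring contacts hidden inside and rests against them; stop as soon as you feel them, ramming crushes them. Then put the stick back upright in its stand. Leave the other things on the bench where they are.

Things in the scene. Friction and masses are not known exactly. Their poses are not given: they have to be found in the camera images.
- fixture: Fixture fixed to the bench: aluminium base plate 264 x 130 x 12 mm with two dark steel guide rails; channel between them 66 mm wide, floor 12 mm and rail tops 34 mm above the bench. Origin: on its underside, midway across, 125 mm from its near end. +x points along the channel into the hood (the way the carrier goes), z up.
- hood: Grey metal hood over the fixture's far end, same origin and axes as fixture. Open mouth at x = +30 mm; reaches to x = +136 mm, 108 mm wide, top 67 mm and roof underside 47 mm or more above the bench. Inside, out of sight, a bar of spring contacts faces the mouth; the carrier's far end meets it somewhere 25 to 67 mm inside the mouth, set anew for each job.
- hood_mouth (a point): Middle of the hood's open mouth, 34 mm above the bench, +x into the hood. The spring contacts inside begin to press back at about 1.2 N, add 1.5 N per mm (a little more when pushed fast), and are squashed solid after 3 mm at about 6 N; over 9 N on them is ramming. That force comes on top of the carrier's sliding friction.
- lug (a point): Centre of the near flat upright face of the carrier's tapping lug, 34 mm above the bench; tap here along the point's +x axis (along the rails into the hood; z up). The lug is aluminium, 34 mm wide, 12 mm thick, its top 48 mm above the bench, and stands at the carrier's near end.
- carrier: Board carrier: loose grey block 110 (x) x 64 x 20 mm on the channel floor, 1 mm play to each rail, a green circuit board on its back, its lug at the near end (x = -55 mm); its far end face (x = +55 mm) meets the contacts. Origin: centre of its underside; +x into the hood. Weight and friction vary: sliding it takes 2 to 4.5 N (to 6 N as a tap strikes) before the contacts.
- stick_handle (a point): Centre of the tapping stick's square wooden handle, 18 x 18 x 62 mm, sides along this point's x and y. Upright stick, 70 g, 131 mm long; below the handle a metal collar 26 mm across, underside 37 mm below this point, then a round white nylon shaft 14 mm across, 60 mm long, its flat end 97 mm below this point.
- stand: Weighted tool stand, fixed: black block 62 x 62 x 66 mm on a steel foot 92 x 92 x 5 mm. Origin: centre of its underside, on the bench; z up. In its top centre a round hole 19 mm across, 61 mm deep takes the stick's shaft; the collar rests on the top (66 mm up), the handle's centre then being 103 mm above the bench.
- next_board: Small loose circuit board 32 x 48 x 12 mm lying on the bench, a bystander; origin at the centre of its underside.
- kapton: Loose amber roll of tape, 66 mm across and 19 mm high, lying flat, a bystander; origin at the centre of its underside.
- solder_reel: Loose reel of solder wire 65 x 54 x 40 mm, a bystander; origin at its underside.
There are look-alikes about, which are no part of the job. Several things look just like the stand: the one meant starts farthest to the robot's right.

How it is judged (in metres and radians):
On the way, in this order (a step that is already met when the one before it is completed fails the run):
1. the stick is drawn out of the stand (z of stick_handle in the frame of stand above 0.165 m), for 0.1 s.
2. the carrier, tapped along with the stick, presses on the spring contacts in the hood (contact force between carrier and hood above 1 N), for 0.1 s.
At the end, for the whole second after the job is handed in: The carrier rests against the spring contacts (still presses on them with more than 0.6 N) and the stick stands upright in its stand, within 7 degrees of upright, its collar down on the stand's top to 5 mm and its handle within 8 mm of the hole's axis (contact force between carrier and hood above 0.6 N and z of stick_handle in the frame of stand between 0.098 and 0.108 m and horizontal distance between stick_handle and stand below 0.008 m and angle between stick_handle's own z axis and vertical below 0.12 rad); the robot touches nothing.
It fails at once if the spring contacts are rammed: the carrier presses on them with more than 9 N (contact force between carrier and hood above 9 N).
It fails at once if the carrier is knocked along faster than 0.15 m/s (linear speed of carrier above 0.15 m/s).
It fails at once if the gripper or arm itself pushes on the carrier (more than 1 N) (contact force between any of the fingers, the arm and carrier above 1 N).
It fails at once if a bystander is shifted by more than 20 mm (distance of any of next_board, kapton, solder_reel from where it was at the start of the episode above 0.02 m).
It also fails if it takes over 72 s, if anything falls off the work surface, if the arm or the gripper's body presses on something with over 40 N, if the wrist force passes 120 N, or if a joint passes its speed limit or range.

## Working session

There is one attempt and no reset: what is moved stays moved. The work goes in short steps, Python scripts to look and compute and a shell command to move; the robot and the scene stay as the last step left them, time stands still between calls to the robot, and variables do not carry over. Pictures are saved under pics/ and viewed, at most 10 in all, crops included, and the job is handed in when it is done.

```bash
mkdir -p pics
cat > h.py <<'E'
import numpy as np, cv2
from station import robot
def grab(n,f=None):
    d=robot.get_image(n)
    if f: cv2.imwrite('pics/'+f,d['pixels'])
    F=240/np.tan(np.radians(d['vertical_fov'])/2)
    K=np.array([[F,0,d['cx']],[0,F,d['cy']],[0,0,1.]])
    R=cv2.Rodrigues(np.array(d['rvec'],float))[0]; t=np.array(d['tvec'],float).ravel()
    return d['pixels'],K,R,t
def onz(K,R,t,uv,z):
    c=-R.T@t; r=R.T@np.linalg.inv(K)@np.array([uv[0],uv[1],1.])
    return c+r*(z-c[2])/r[2]
def proj(K,R,t,p):
    q=K@(R@np.array(p,float)+t); return q[:2]/q[2]
E
python3 - <<'E'
from h import *
for n in('top','side'):
    p,K,R,t=grab(n,n+'1.png'); print(n,K[0,0],(-R.T@t).round(),R.round(2).tolist())
    np.savez(n+'.npz',K=K,R=R,t=t)
print(robot.state())
E
```

```text
top 507.70547551405707 [ 365.  143. 1487.] [[-0.02, -1.0, -0.0], [-1.0, 0.02, -0.08], [0.08, 0.0, -1.0]]
side 527.8495921605726 [-191. 1119.  736.] [[-0.84, -0.54, -0.0], [-0.26, 0.41, -0.87], [0.47, -0.74, -0.48]]
{'clock': 0.1, 'q': array([-1.05042621e+00,  3.85465954e-01,  6.74991934e-03, -4.29199532e-04,
       -1.19397536e+00, -2.58596421e-01]), 'qvel': array([-0.00025505, -0.00302579,  0.00291444,  0.00324501,  0.00046223,
        0.00189704]), 'joint_torque': array([-7.18778210e-04, -3.93318272e+01,  1.88929188e+01,  4.19799015e+00,
       -2.57335603e-03,  2.59246235e-06]), 'position': array([ 161.66816362, -603.33539227,  302.93503787]), 'tcp_rot': array([[-9.65973402e-01, -2.58640737e-01, -5.95953774e-04],
       [-2.58641405e-01,  9.65971650e-01,  1.84262787e-03],
       [ 9.90958177e-05,  1.93406784e-03, -9.99998125e-01]]), 'force': array([ 0.7446058 , -0.84340776,  0.12307359]), 'moment': array([ 0.00453791,  0.04300441, -0.04701691]), 'grasp_force': 0.0, 'opening': 1.0007009151579673}
```

View pics/top1.png

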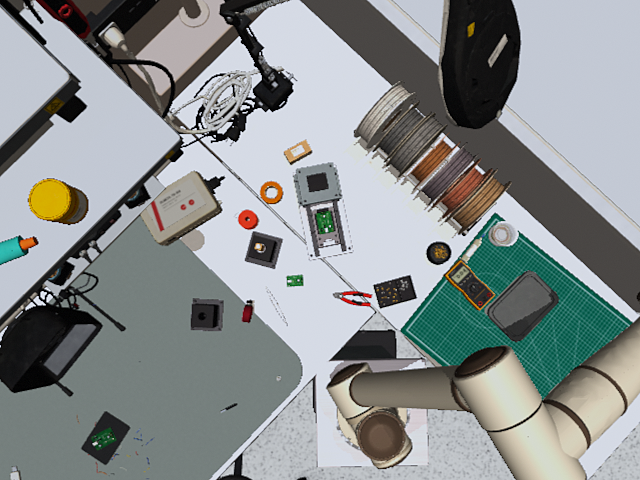

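View pics/side1.png

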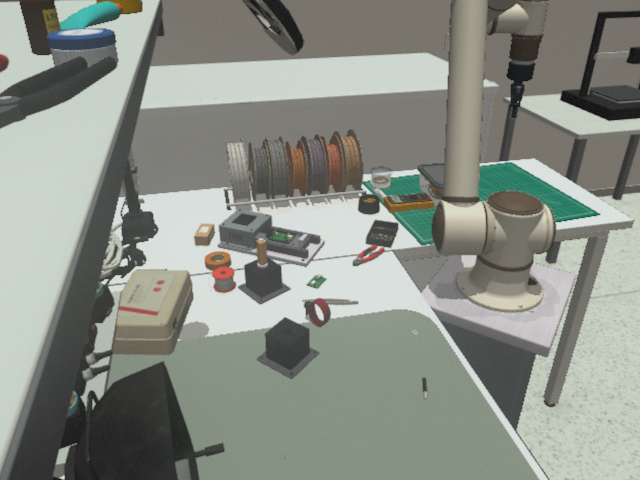

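Run:
```python
from h import *
p=cv2.imread('pics/top1.png'); c=cv2.resize(p[130:300,225:405],None,fx=4.4,fy=3.5*4.4/3.5*0.8,interpolation=cv2.INTER_CUBIC)
c=cv2.resize(p[140:290,230:400],None,fx=4,fy=4,interpolation=cv2.INTER_CUBIC); cv2.imwrite('pics/top1c.png',c)
```

```text
(no output)
```

View pics/top1c.png

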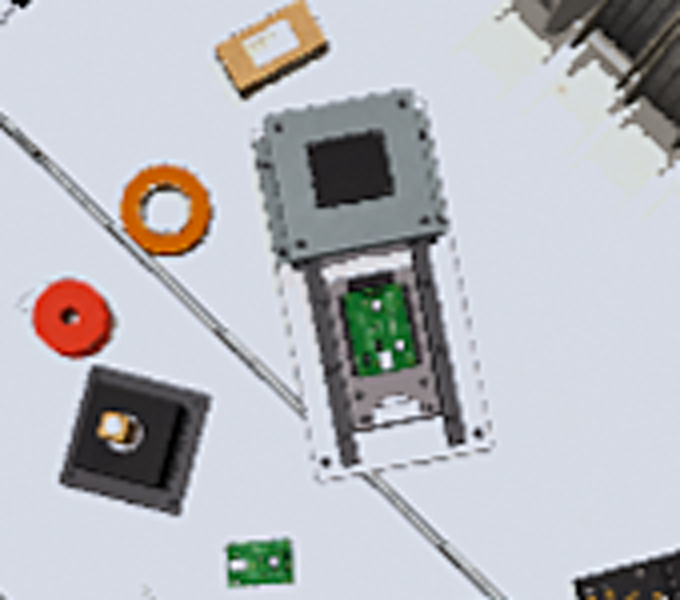

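Run:
```python
from h import *
d=np.load('top.npz');A=(d['K'],d['R'],d['t'])
f=lambda u,v,z:onz(*A,(230+u/4,140+v/4),z)[:2]
ft=[f(*q,5) for q in((95,367),(212,397),(180,515),(60,483))]
print('foot',np.mean(ft,0).round(1),[np.linalg.norm(ft[i]-ft[i-1]).round(1) for i in range(4)],'yaw',np.degrees(np.arctan2(*(ft[1]-ft[2])[::-1])))
print('handle top',f(114,427,134))
nl,nr=f(320,480,12),f(493,447,12); hl,hr=f(282,262,67),f(446,233,67);fl,fr=f(263,118,67),f(418,90,67)
r1,r2=f(350,465,34),f(456,445,34)
for n,a,b in(('near',nl,nr),('hoodnear',hl,hr),('hoodfar',fl,fr),('rails',r1,r2)):
    e=b-a; print(n,np.linalg.norm(e).round(1),((a+b)/2).round(1),'yaw',np.degrees(np.arctan2(e[0],-e[1])).round(2))
print('axis', np.degrees(np.arctan2(*(((hl+hr)-(nl+nr))[::-1]))), np.degrees(np.arctan2(*(((fl+fr)-(nl+nr))[::-1]))))
print('dist near-hood (155)',np.linalg.norm((hl+hr-nl-nr)/2))
# side view
print('next',f(260,562,12),'kapton',f(166,210,19),'red',f(73,318,40))
for z in (32,48): print('lug',z,f(372,425,z),f(438,413,z))
```

```text
foot [472.9 304.5] [np.float64(88.7), np.float64(88.8), np.float64(89.4), np.float64(90.9)] yaw -15.833334318502967
handle top [472.68101297 305.60007881]
near 128.2 [452.  107.7] yaw 9.79
hoodnear 117.7 [602. 136.] yaw 9.09
hoodfar 111.9 [705.3 150.8] yaw 9.36
rails 77.4 [456.8 110.6] yaw 9.68
axis 10.685309411085232 9.666339666066184
dist near-hood (155) 152.71905108904764
next [382.35724083 215.26265824] kapton [640.35633734 280.06642569] red [559.19024047 345.68980361]
lug 32 [478.92064438 132.41102511] [486.72298023  84.80468335]
lug 48 [477.66708605 132.52593804] [485.38363219  85.44304647]
```

```bash
python3 -m inch '[[0,0,0.06,0.03,0.03,0,100],[0,0,0.06,0.03,0.03,0,100],[0,0,0.06,0.03,0.03,0,100],[0,0,0.06,0.03,0.03,0,100],[0,0,0.06,0.03,0.03,0,100],[0,0,0.06,0.03,0.03,0,100],[0,0,0.06,0.03,0.03,0,100],[0,0,0.06,0.03,0.03,0,100],[0,0,0.06,0.03,0.03,0,100],[0,0,0.06,0.03,0.03,0,100]]'
python3 -m inch '[[0,0,0.04,0,0.045,0,100],[0,0,0.04,0,0.045,0,100],[0,0,0.04,0,0.045,0,100],[0,0,0.04,0,0.045,0,100],[0,0,0.04,0,0.045,0,100],[0,0,0.04,0,0.045,0,100],[0,0,0.04,0,0.045,0,100],[0,0,0.04,0,0.045,0,100],[0,0,0.04,0,0.045,0,100],[0,0,0.04,0,0.045,0,100]]'
python3 - <<'E'
from h import *
p,K,R,t=grab('wrist','w1.png'); print(K[0,0],(-R.T@t).round(),R.round(2).tolist()); np.savez('w1.npz',K=K,R=R,t=t)
E
```

```text
clock: 1.1
position: [462.6, -302.1, 303.6]
tcp_rot: [[-0.649, -0.761, -0.001], [-0.761, 0.649, 0.0], [0.0, 0.001, -1.0]]
force: [-0.3, -1.1, -0.3]
opening: 0.999
grasp_force: 0.0
clock: 2.1
position: [461.1, 148.1, 303.8]
tcp_rot: [[-0.302, -0.953, -0.0], [-0.953, 0.302, -0.0], [0.0, 0.0, -1.0]]
force: [0.4, 0.6, 0.1]
opening: 1.005
grasp_force: 0.0
391.19719027393865 [440.  82. 374.] [[-0.95, 0.3, -0.0], [0.29, 0.92, 0.28], [0.08, 0.26, -0.96]]
```

View pics/w1.png

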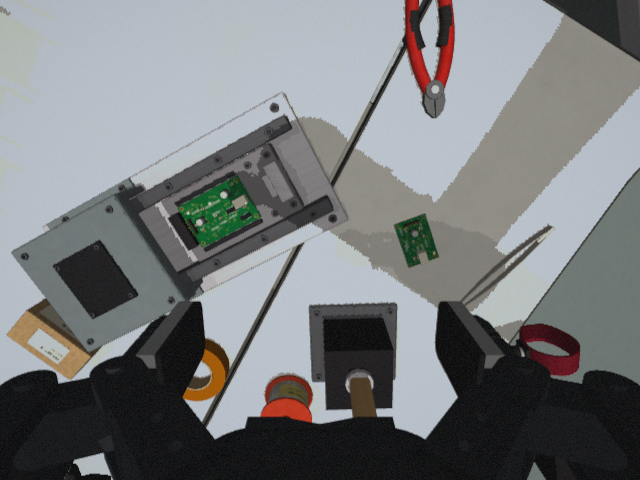

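Run:
```python
from h import *
d=np.load('w1.npz');A=(d['K'],d['R'],d['t'])
f=lambda u,v,z:onz(*A,(u,v),z)[:2]
ft=[f(*q,5) for q in((310,305),(396,304),(395,381),(311,381))]
print('foot',np.mean(ft,0).round(1),[np.linalg.norm(ft[i]-ft[i-1]).round(1) for i in range(4)],'yaw',np.degrees(np.arctan2(*(ft[1]-ft[0])[::-1])))
bt=[f(*q,66) for q in((324,318),(391,318),(393,408),(326,408))]
print('blk',np.mean(bt,0).round(1),[np.linalg.norm(bt[i]-bt[i-1]).round(1) for i in range(4)])
print('collar', f(360,381,67))
nl,nr=f(346,222,12),f(282,93,12)
e=nr-nl;print('near',np.linalg.norm(e),(nl+nr)/2,np.degrees(np.arctan2(e[0],-e[1])))
hl,hr=f(192,290,67),f(128,183,67); e=hr-hl
print('hood',np.linalg.norm(e),(hl+hr)/2,np.degrees(np.arctan2(e[0],-e[1])))
for z,n in((12,'near'),(67,'hood')): pass
p=cv2.imread('pics/w1.png'); cv2.imwrite('pics/w1c.png',cv2.resize(p[80:300,110:360],None,fx=2.7,fy=2.7,interpolation=cv2.INTER_CUBIC))
```

```text
foot [473.9 305.5] [np.float64(91.1), np.float64(88.6), np.float64(92.3), np.float64(92.0)] yaw 163.19990236846755
blk [469.5 290.3] [np.float64(93.0), np.float64(58.2), np.float64(93.2), np.float64(62.6)]
collar [472.81192568 306.49942153]
near 129.00186319759956 [453.3195402  109.97035446] 9.080452662214098
hood 99.99679847979652 [590.4409044  127.70448324] 7.312409005724797
```

View pics/w1c.png

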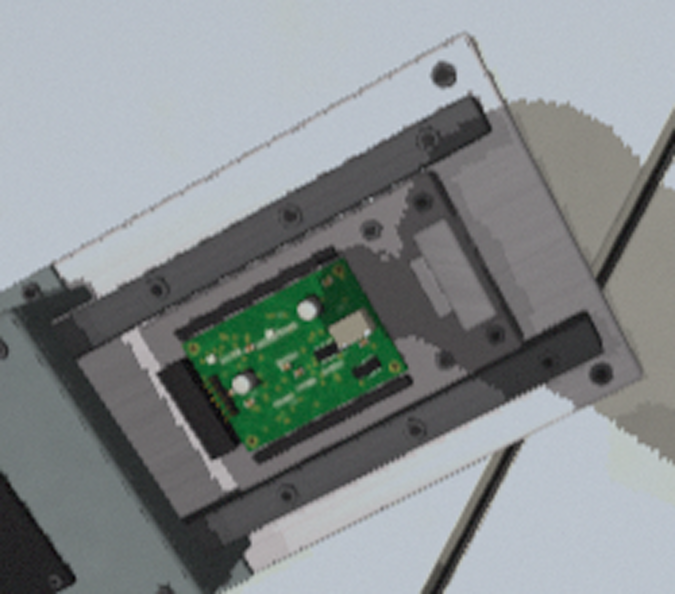

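```bash
python3 - <<'E'
from h import *
d=np.load('w1.npz');A=(d['K'],d['R'],d['t'])
f=lambda u,v,z:onz(*A,(110+u/2.7,80+v/2.7),z)[:2]
for n,a,b,z in(('lug',(493,322),(452,220),48),('carr',(518,338),(436,174),32),('plate',(641,376),(467,35),12),('rails',(596,330),(482,112),34),('boardfar',(228,492),(128,332),32)):
    P,Q=f(*a,z),f(*b,z);e=Q-P;print(n,np.linalg.norm(e).round(1),((P+Q)/2).round(1),np.degrees(np.arctan2(e[0],-e[1])).round(1))
P=f(467,35,12);Q=f(52,265,12);print('plateside yaw',np.degrees(np.arctan2(*(Q-P)[::-1])))
P=f(482,97,34);Q=f(75,320,34);print('rail yaw',np.degrees(np.arctan2(*(Q-P)[::-1])))
E
python3 -m inch '[[0,0,0.014,0.01235,0.04,0,100],[0,0,0,0,0.04,0,100],[0,0,0,0,0.04,0,100],[0,0,0,0,0.0374,0,100],[0,0,0,0,0,-0.03,100],[0,0,0,0,0,0,100]]'
```

```text
lug 33.5 [481.1 115.4] 3.2
carr 58.2 [480.1 113.3] 8.1
plate 126.8 [451.9 109. ] 9.8
rails 76.9 [457.5 109. ] 10.1
boardfar 62.2 [592.5 132.4] 9.1
plateside yaw 9.680809633338573
rail yaw 9.81812685149445
clock: 2.75
position: [472.2, 303.3, 269.5]
tcp_rot: [[-0.29, -0.957, -0.008], [-0.957, 0.29, -0.006], [0.008, 0.006, -1.0]]
force: [-0.2, -0.6, -0.5]
opening: 1.002
grasp_force: 0.0
```

```bash
python3 -m inch '[[0,0,0,0,0,-0.04,100],[0,0,0,0,0,-0.04,100],[0,0,0,0,0,-0.0375,100],[0,0,0,0,0,0,100],[0,0,0,0,0,0,100]]'
python3 -m inch '[[0,0,0,0,0,0,0],[0,0,0,0,0,0,0],[0,0,0,0,0,0,0],[0,0,0,0,0,0,0],[0,0,0,0,0,0,0],[0,0,0,0,0,0,0],[0,0,0,0,0,0,0],[0,0,0,0,0,0,0]]'
```

```text
clock: 3.25
position: [474.8, 303.5, 157.5]
tcp_rot: [[-0.291, -0.957, 0.001], [-0.957, 0.291, -0.001], [0.0, -0.001, -1.0]]
force: [0.7, 0.7, 0.7]
opening: 1.0
grasp_force: 0.0
clock: 4.05
position: [474.3, 304.0, 157.1]
tcp_rot: [[-0.29, -0.957, 0.001], [-0.957, 0.29, 0.0], [-0.001, -0.001, -1.0]]
force: [-1.4, -0.4, 5.8]
opening: 0.199
grasp_force: 58.8
```

```bash
python3 -m inch '[[0,0,0,0,0,0.02,0],[0,0,0,0,0,0.03,0],[0,0,0,0,0,0.03,0],[0,0,0,0,0,0.03,0],[0,0,0,0,0,0.01,0],[0,0,0,0,0,0,0],[0,0,0,0,0,0,0]]'
python3 -m inch '[[0,0,0.09,-0.003,-0.038,0,0],[0,0,0.09,-0.003,-0.039,0,0],[0,0,0.09,-0.003,-0.039,0,0],[0,0,0.09,-0.003,-0.039,0,0],[0,0,0.1,-0.003,-0.039,0,0],[0,0,0,0,0,0,0],[0,0,0,0,0,0,0],[0,0,0,0,0,0,0]]'
python3 - <<'E'
from h import *
for i in range(3): s=robot.state(); print(s['position'].round(2),s['force'].round(2),s['moment'].round(3))
p,K,R,t=grab('wrist','w2.png'); np.savez('w2.npz',K=K,R=R,t=t)
E
```

```text
clock: 4.75
position: [473.5, 303.2, 274.7]
tcp_rot: [[-0.291, -0.957, -0.003], [-0.957, 0.291, -0.002], [0.002, 0.002, -1.0]]
force: [0.6, 0.3, -0.9]
opening: 0.206
grasp_force: 58.6
clock: 5.55
position: [459.1, 110.1, 275.4]
tcp_rot: [[0.164, -0.986, -0.002], [-0.986, -0.164, -0.001], [0.001, 0.002, -1.0]]
force: [0.3, 0.1, -0.7]
opening: 0.202
grasp_force: 58.6
[459.08 110.05 275.38] [ 0.27  0.06 -0.71] [ 0.031 -0.003 -0.012]
[459.08 110.05 275.38] [ 0.27  0.06 -0.71] [ 0.031 -0.003 -0.012]
[459.08 110.05 275.38] [ 0.27  0.06 -0.71] [ 0.031 -0.003 -0.012]
```

View pics/w2.png

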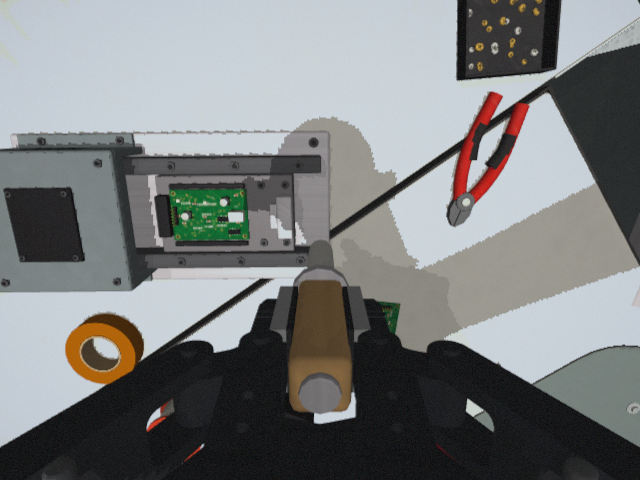

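Run:
```python
from h import *
d=np.load('w2.npz');A=(d['K'],d['R'],d['t'])
for z in(252,190,184,124): print(z,proj(*A,(459.1,110.1,z)).round(1))
c0=np.array([452.3,109.]);u=np.array([.9857,.1685]);n=np.array([-.1685,.9857])
for uv,z in(((293.5,176),32),((295,246),32),((292,198),48),((293,237),48),((330,132),12),((331,265),12),((321,164),34),((329,255),34)):
    p=onz(*A,uv,z)[:2]-c0; print(uv,z,'along',(p@u).round(1),'lat',(p@n).round(1))
```

```text
252 [321.1 384.8]
190 [320.5 293.2]
184 [320.5 287.7]
124 [320.2 247.4]
(293.5, 176) 32 along 27.9 lat -31.0
(295, 246) 32 along 27.9 lat 27.4
(292, 198) 48 along 28.3 lat -16.2
(293, 237) 48 along 28.3 lat 15.0
(330, 132) 12 along -1.6 lat -64.5
(331, 265) 12 along -3.0 lat 51.6
(321, 164) 34 along 5.9 lat -40.6
(329, 255) 34 along -0.6 lat 34.7
```

```bash
python3 -m inch '[[0,0,0,0,0,-0.03,0],[0,0,0,0,0,-0.03,0],[0,0,0,0,0,-0.03,0],[0,0,0,0,0,-0.014,0],[0,0,0,0,0,0,0],[0,0,0,0,0,0,0]]'
python3 -m inch '[[0,0,0,0.00493,0.00084,0,0],[0,0,0,0.00296,0.0005,0,0],[0,0,0,0.00099,0.00017,0,0],[0,0,0,0,0,0,0],[0,0,0,0,0,0,0]]'
python3 -m inch '[[0,0,0,0.00099,0.00017,0,0],[0,0,0,0.00099,0.00017,0,0],[0,0,0,0.00099,0.00017,0,0]]'
python3 -m inch '[[0,0,0,0.00099,0.00017,0,0],[0,0,0,0.00099,0.00017,0,0],[0,0,0,0.00099,0.00017,0,0]]'
```

```text
clock: 6.2
position: [459.6, 110.6, 172.5]
tcp_rot: [[0.166, -0.986, 0.0], [-0.986, -0.166, -0.0], [0.0, 0.0, -1.0]]
force: [0.6, 0.1, -0.1]
opening: 0.202
grasp_force: 58.7
clock: 6.7
position: [468.0, 111.2, 172.6]
tcp_rot: [[0.164, -0.986, 0.0], [-0.986, -0.164, 0.0], [-0.0, -0.0, -1.0]]
force: [-0.3, -1.1, -0.8]
opening: 0.204
grasp_force: 58.7
clock: 7.0
position: [471.0, 111.7, 172.4]
tcp_rot: [[0.164, -0.986, 0.0], [-0.986, -0.164, 0.0], [-0.0, -0.0, -1.0]]
force: [0.6, 0.5, -0.8]
opening: 0.205
grasp_force: 58.7
clock: 7.3
position: [473.9, 112.2, 172.4]
tcp_rot: [[0.164, -0.986, -0.0], [-0.986, -0.164, -0.0], [0.0, 0.0, -1.0]]
force: [-0.7, 0.8, 0.2]
opening: 0.204
grasp_force: 58.7
```

```bash
cat > m.py <<'E'
from station import robot
import numpy as np
s=robot.state();u=np.array([.9857,.1685,0]);n=np.array([-.1685,.9857,0])
print('clk %.2f along %.2f lat %.2f F.u %.2f M.n %.3f => F %.2f z %.1f'%(s['clock'],(s['position']-[452.3,109,0])@u,(s['position']-[452.3,109,0])@n,s['force']@u,s['moment']@n,-s['moment']@n/.137*-1,s['position'][2]))
E
python3 m.py
python3 -m inch '[[0,0,0,0.00099,0.00017,0,0],[0,0,0,0.00099,0.00017,0,0]]' >/dev/null; python3 m.py
python3 -m inch '[[0,0,0,0.00099,0.00017,0,0],[0,0,0,0.00099,0.00017,0,0]]' >/dev/null; python3 m.py
python3 -m inch '[[0,0,0,0.00099,0.00017,0,0],[0,0,0,0.00099,0.00017,0,0]]' >/dev/null; python3 m.py
python3 -m inch '[[0,0,0,0.00099,0.00017,0,0],[0,0,0,0.00099,0.00017,0,0]]' >/dev/null; python3 m.py
```

```text
clk 7.30 along 21.89 lat -0.45 F.u -0.56 M.n 0.408 => F 2.98 z 172.4
clk 7.50 along 22.68 lat -0.75 F.u -3.33 M.n 1.356 => F 9.90 z 172.0
clk 7.70 along 25.58 lat -0.60 F.u -1.46 M.n 0.614 => F 4.48 z 172.1
clk 7.90 along 28.04 lat -0.45 F.u -1.53 M.n 0.633 => F 4.62 z 172.2
clk 8.10 along 30.03 lat -0.41 F.u -2.32 M.n 0.545 => F 3.98 z 172.3
```

```bash
python3 -m inch '[[0,0,0,0.00148,0.00025,0,0],[0,0,0,0.00148,0.00025,0,0],[0,0,0,0.00148,0.00025,0,0],[0,0,0,0.00148,0.00025,0,0],[0,0,0,0.00148,0.00025,0,0]]' >/dev/null; python3 m.py
python3 -m inch '[[0,0,0,0.00148,0.00025,0,0],[0,0,0,0.00148,0.00025,0,0],[0,0,0,0.00148,0.00025,0,0],[0,0,0,0.00148,0.00025,0,0],[0,0,0,0.00148,0.00025,0,0]]' >/dev/null; python3 m.py
python3 -m inch '[[0,0,0,0.00148,0.00025,0,0],[0,0,0,0.00148,0.00025,0,0],[0,0,0,0.00148,0.00025,0,0]]' >/dev/null; python3 m.py
python3 -m inch '[[0,0,0,0.00099,0.00017,0,0],[0,0,0,0.00099,0.00017,0,0]]' >/dev/null; python3 m.py
python3 -m inch '[[0,0,0,0.00099,0.00017,0,0],[0,0,0,0.00099,0.00017,0,0]]' >/dev/null; python3 m.py
```

```text
clk 8.60 along 37.57 lat -0.46 F.u -2.22 M.n 0.632 => F 4.62 z 172.5
clk 9.10 along 45.03 lat -0.47 F.u -2.30 M.n 0.674 => F 4.92 z 172.4
clk 9.40 along 49.54 lat -0.49 F.u -1.94 M.n 0.726 => F 5.30 z 172.4
clk 9.60 along 51.47 lat -0.50 F.u -2.30 M.n 0.760 => F 5.55 z 172.4
clk 9.80 along 53.52 lat -0.47 F.u -2.09 M.n 0.637 => F 4.65 z 172.4
```

```bash
echo "import sys; sys.exit(s['moment']@n>0.92)" >> m.py
S() { python3 m.py; }
python3 -m inch '[[0,0,0,0.00099,0.00017,0,0],[0,0,0,0.00099,0.00017,0,0]]' >/dev/null; S &&
python3 -m inch '[[0,0,0,0.00099,0.00017,0,0],[0,0,0,0.00099,0.00017,0,0]]' >/dev/null; S &&
python3 -m inch '[[0,0,0,0.00099,0.00017,0,0],[0,0,0,0.00099,0.00017,0,0]]' >/dev/null; S &&
python3 -m inch '[[0,0,0,0.00049,0.00008,0,0],[0,0,0,0.00049,0.00008,0,0]]' >/dev/null && S &&
python3 -m inch '[[0,0,0,0.00049,0.00008,0,0],[0,0,0,0.00049,0.00008,0,0]]' >/dev/null && S &&
python3 -m inch '[[0,0,0,0.00049,0.00008,0,0],[0,0,0,0.00049,0.00008,0,0]]' >/dev/null && S &&
python3 -m inch '[[0,0,0,0.00049,0.00008,0,0],[0,0,0,0.00049,0.00008,0,0]]' >/dev/null && S &&
python3 -m inch '[[0,0,0,0.00049,0.00008,0,0],[0,0,0,0.00049,0.00008,0,0]]' >/dev/null && S &&
python3 -m inch '[[0,0,0,0.00049,0.00008,0,0],[0,0,0,0.00049,0.00008,0,0]]' >/dev/null && S &&
python3 -m inch '[[0,0,0,0.00049,0.00008,0,0],[0,0,0,0.00049,0.00008,0,0]]' >/dev/null && S &&
python3 -m inch '[[0,0,0,0.00049,0.00008,0,0],[0,0,0,0.00049,0.00008,0,0]]' >/dev/null && S &&
python3 -m inch '[[0,0,0,0.00049,0.00008,0,0],[0,0,0,0.00049,0.00008,0,0]]' >/dev/null && S &&
python3 -m inch '[[0,0,0,0.00049,0.00008,0,0],[0,0,0,0.00049,0.00008,0,0]]' >/dev/null && S
```

```text
clk 10.00 along 55.53 lat -0.49 F.u -1.50 M.n 0.736 => F 5.37 z 172.4
clk 10.00 along 55.53 lat -0.49 F.u -1.50 M.n 0.736 => F 5.37 z 172.4
clk 10.00 along 55.53 lat -0.49 F.u -1.50 M.n 0.736 => F 5.37 z 172.4False
False
False
```

```bash
sed -i 's/sys.exit(\(.*\))$/sys.exit(int(\1))/' m.py; tail -1 m.py
S() { python3 m.py; }
python3 -m inch '[[0,0,0,0.00099,0.00017,0,0],[0,0,0,0.00099,0.00017,0,0]]' >/dev/null; S &&
python3 -m inch '[[0,0,0,0.00099,0.00017,0,0],[0,0,0,0.00099,0.00017,0,0]]' >/dev/null && S &&
python3 -m inch '[[0,0,0,0.00049,0.00008,0,0],[0,0,0,0.00049,0.00008,0,0]]' >/dev/null && S &&
python3 -m inch '[[0,0,0,0.00049,0.00008,0,0],[0,0,0,0.00049,0.00008,0,0]]' >/dev/null && S &&
python3 -m inch '[[0,0,0,0.00049,0.00008,0,0],[0,0,0,0.00049,0.00008,0,0]]' >/dev/null && S &&
python3 -m inch '[[0,0,0,0.00049,0.00008,0,0],[0,0,0,0.00049,0.00008,0,0]]' >/dev/null && S &&
python3 -m inch '[[0,0,0,0.00049,0.00008,0,0],[0,0,0,0.00049,0.00008,0,0]]' >/dev/null && S &&
python3 -m inch '[[0,0,0,0.00049,0.00008,0,0],[0,0,0,0.00049,0.00008,0,0]]' >/dev/null && S &&
python3 -m inch '[[0,0,0,0.00049,0.00008,0,0],[0,0,0,0.00049,0.00008,0,0]]' >/dev/null && S &&
python3 -m inch '[[0,0,0,0.00049,0.00008,0,0],[0,0,0,0.00049,0.00008,0,0]]' >/dev/null && S &&
python3 -m inch '[[0,0,0,0.00049,0.00008,0,0],[0,0,0,0.00049,0.00008,0,0]]' >/dev/null && S &&
python3 -m inch '[[0,0,0,0.00049,0.00008,0,0],[0,0,0,0.00049,0.00008,0,0]]' >/dev/null && S
```

```text
import sys; sys.exit(int(s['moment']@n>0.92))
clk 10.20 along 57.55 lat -0.47 F.u -2.88 M.n 0.746 => F 5.44 z 172.4
clk 10.40 along 59.56 lat -0.45 F.u -1.62 M.n 0.733 => F 5.35 z 172.4
clk 10.60 along 60.47 lat -0.48 F.u -1.96 M.n 0.729 => F 5.32 z 172.4
clk 10.80 along 61.48 lat -0.50 F.u -2.66 M.n 0.686 => F 5.01 z 172.4
clk 11.00 along 62.49 lat -0.50 F.u -2.32 M.n 0.715 => F 5.22 z 172.4
clk 11.20 along 63.49 lat -0.48 F.u -2.36 M.n 0.687 => F 5.01 z 172.4
clk 11.40 along 64.47 lat -0.51 F.u -2.17 M.n 0.730 => F 5.33 z 172.4
clk 11.60 along 65.45 lat -0.53 F.u -1.97 M.n 0.766 => F 5.59 z 172.4
clk 11.80 along 66.47 lat -0.52 F.u -1.80 M.n 0.725 => F 5.29 z 172.4
clk 12.00 along 67.47 lat -0.51 F.u -2.35 M.n 0.718 => F 5.24 z 172.4
clk 12.20 along 68.44 lat -0.55 F.u -2.46 M.n 0.731 => F 5.33 z 172.4
clk 12.40 along 69.44 lat -0.55 F.u -1.89 M.n 0.723 => F 5.27 z 172.4
```

```bash
S() { python3 m.py; }
S &&
python3 -m inch '[[0,0,0,0.00049,0.00008,0,0],[0,0,0,0.00049,0.00008,0,0]]' >/dev/null && S &&
python3 -m inch '[[0,0,0,0.00049,0.00008,0,0],[0,0,0,0.00049,0.00008,0,0]]' >/dev/null && S &&
python3 -m inch '[[0,0,0,0.00049,0.00008,0,0],[0,0,0,0.00049,0.00008,0,0]]' >/dev/null && S &&
python3 -m inch '[[0,0,0,0.00049,0.00008,0,0],[0,0,0,0.00049,0.00008,0,0]]' >/dev/null && S &&
python3 -m inch '[[0,0,0,0.00049,0.00008,0,0],[0,0,0,0.00049,0.00008,0,0]]' >/dev/null && S &&
python3 -m inch '[[0,0,0,0.00049,0.00008,0,0],[0,0,0,0.00049,0.00008,0,0]]' >/dev/null && S &&
python3 -m inch '[[0,0,0,0.00049,0.00008,0,0],[0,0,0,0.00049,0.00008,0,0]]' >/dev/null && S &&
python3 -m inch '[[0,0,0,0.00049,0.00008,0,0],[0,0,0,0.00049,0.00008,0,0]]' >/dev/null && S &&
python3 -m inch '[[0,0,0,0.00049,0.00008,0,0],[0,0,0,0.00049,0.00008,0,0]]' >/dev/null && S &&
python3 -m inch '[[0,0,0,0.00049,0.00008,0,0],[0,0,0,0.00049,0.00008,0,0]]' >/dev/null && S &&
python3 -m inch '[[0,0,0,0.00049,0.00008,0,0],[0,0,0,0.00049,0.00008,0,0]]' >/dev/null && S &&
python3 -m inch '[[0,0,0,0.00049,0.00008,0,0],[0,0,0,0.00049,0.00008,0,0]]' >/dev/null && S &&
python3 -m inch '[[0,0,0,0.00049,0.00008,0,0],[0,0,0,0.00049,0.00008,0,0]]' >/dev/null && S &&
python3 -m inch '[[0,0,0,0.00049,0.00008,0,0],[0,0,0,0.00049,0.00008,0,0]]' >/dev/null && S &&
python3 -m inch '[[0,0,0,0.00049,0.00008,0,0],[0,0,0,0.00049,0.00008,0,0]]' >/dev/null && S &&
python3 -m inch '[[0,0,0,0.00049,0.00008,0,0],[0,0,0,0.00049,0.00008,0,0]]' >/dev/null && S &&
python3 -m inch '[[0,0,0,0.00049,0.00008,0,0],[0,0,0,0.00049,0.00008,0,0]]' >/dev/null && S &&
python3 -m inch '[[0,0,0,0.00049,0.00008,0,0],[0,0,0,0.00049,0.00008,0,0]]' >/dev/null && S &&
python3 -m inch '[[0,0,0,0.00049,0.00008,0,0],[0,0,0,0.00049,0.00008,0,0]]' >/dev/null && S &&
python3 -m inch '[[0,0,0,0.00049,0.00008,0,0],[0,0,0,0.00049,0.00008,0,0]]' >/dev/null && S
```

```text
clk 12.40 along 69.44 lat -0.55 F.u -1.89 M.n 0.723 => F 5.27 z 172.4
clk 12.60 along 70.04 lat -0.59 F.u -4.55 M.n 1.343 => F 9.80 z 172.4
```

```bash
python3 -m inch '[[0,0,0,0,0,0,0]]' >/dev/null; python3 m.py;python3 -m inch '[[0,0,0,0,0,0,0]]' >/dev/null; python3 m.py
```

```text
clk 12.70 along 70.04 lat -0.58 F.u -3.94 M.n 1.335 => F 9.75 z 172.4
clk 12.80 along 70.05 lat -0.61 F.u -4.50 M.n 1.426 => F 10.41 z 172.4
```

```bash
python3 -m inch '[[0,0,0,0.0002,0.00003,0,0],[0,0,0,0.0002,0.00003,0,0]]' >/dev/null; python3 m.py;python3 -m inch '[[0,0,0,0,0,0,0]]' >/dev/null; python3 m.py
```

```text
clk 13.00 along 70.32 lat -0.65 F.u -4.71 M.n 1.765 => F 12.88 z 172.4
clk 13.10 along 70.32 lat -0.69 F.u -6.84 M.n 1.829 => F 13.35 z 172.4
```

```bash
python3 -m inch '[[0,0,0,0.0002,0.00003,0,0],[0,0,0,0.0001,0.00002,0,0],[0,0,0,0,0,0,0]]' >/dev/null; python3 m.py;python3 -m inch '[[0,0,0,0,0,0,0]]' >/dev/null; python3 m.py
```

```text
clk 13.40 along 70.46 lat -0.70 F.u -5.18 M.n 1.970 => F 14.38 z 172.4
clk 13.50 along 70.45 lat -0.71 F.u -5.15 M.n 2.035 => F 14.86 z 172.3
```

```bash
python3 -m inch '[[0,0,0,-0.001,-0.00017,0,0],[0,0,0,-0.003,-0.0005,0,0],[0,0,0,-0.008,-0.0014,0,0],[0,0,0,-0.008,-0.0014,0,0],[0,0,0,0,0,0.03,0],[0,0,0,0,0,0.04,0],[0,0,0,0,0,0.034,0],[0,0,0,0,0,0,0],[0,0,0,0,0,0,0]]'; python3 m.py
python3 - <<'E'
from h import *
p,K,R,t=grab('wrist','w3.png'); np.savez('w3.npz',K=K,R=R,t=t)
E
```

```text
clock: 14.4
position: [502.3, 117.1, 277.2]
tcp_rot: [[0.164, -0.986, 0.002], [-0.986, -0.164, 0.002], [-0.001, -0.003, -1.0]]
force: [-0.2, 0.4, -1.2]
opening: 0.2
grasp_force: 58.9
clk 14.40 along 50.62 lat -0.43 F.u -0.11 M.n 0.056 => F 0.41 z 277.2
```

View pics/w3.png

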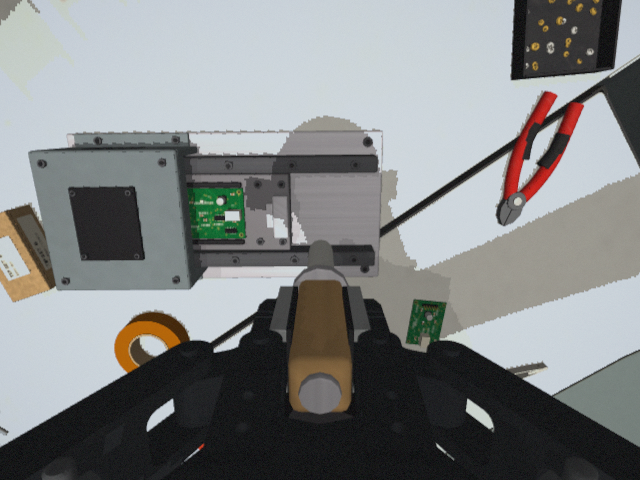

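```bash
python3 -m inch '[[0,0,-0.0926,-0.0056,0.0374,0,0],[0,0,-0.0926,-0.0056,0.0374,0,0],[0,0,-0.0926,-0.0056,0.0374,0,0],[0,0,-0.0926,-0.0056,0.0374,0,0],[0,0,-0.0926,-0.0056,0.0374,0,0],[0,0,0,0,0,0,0],[0,0,0,0,0,0,0],[0,0,0,0,0,0,0],[0,0,0,0,0,0,0]]'
python3 - <<'E'
from h import *
p,K,R,t=grab('wrist','w4.png'); np.savez('w4.npz',K=K,R=R,t=t)
E
```

```text
clock: 15.35
position: [474.5, 302.8, 276.0]
tcp_rot: [[-0.295, -0.956, -0.001], [-0.956, 0.295, -0.001], [0.001, 0.001, -1.0]]
force: [0.1, 0.8, -0.4]
opening: 0.203
grasp_force: 58.8
```

View pics/w4.png

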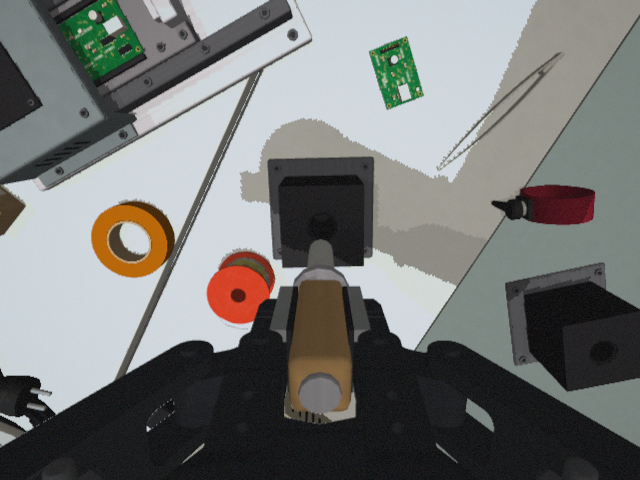

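Run:
```python
from h import *
d=np.load('w4.npz');A=(d['K'],d['R'],d['t'])
print('hole',onz(*A,(322,226),66), 'pred hole px', proj(*A,(474,305,66)))
for z in(252,190,124): print(z,proj(*A,(474.5,302.8,z)).round(1))
p=cv2.imread('pics/w4.png')[200:275,285:355].max(2).astype(int)
print('shaft px row250..', [ (r+200,np.where(p[r]>90)[0][[0,-1]]+285) for r in (45,50,55,60)if (p[r]>90).any()])
print('hole dark', [ (r+200,p[r,15:60].tolist()) for r in (20,26,32)])
```

```text
hole [473.56093456 305.11430604  66.        ] pred hole px [321.38557121 226.02581391]
252 [320.3 382.9]
190 [320.  292.2]
124 [319.9 246.8]
shaft px row250.. [(245, array([312, 329])), (250, array([311, 330])), (255, array([315, 330])), (260, array([309, 332]))]
hole dark [(220, [31, 33, 31, 34, 35, 30, 32, 33, 24, 24, 25, 15, 11, 14, 21, 23, 25, 27, 31, 23, 28, 28, 31, 27, 32, 26, 29, 19, 18, 23, 17, 13, 25, 26, 24, 30, 31, 30, 29, 30, 31, 34, 27, 36, 37]), (226, [35, 32, 34, 36, 35, 30, 32, 24, 26, 20, 26, 20, 25, 19, 28, 15, 18, 20, 17, 24, 23, 21, 20, 17, 18, 16, 18, 20, 17, 23, 21, 14, 22, 24, 24, 22, 25, 27, 31, 32, 27, 35, 32, 36, 34]), (232, [24, 30, 31, 32, 31, 30, 34, 25, 18, 26, 27, 22, 23, 21, 19, 23, 20, 25, 15, 24, 16, 15, 17, 18, 24, 11, 17, 16, 22, 16, 19, 26, 27, 23, 30, 26, 33, 26, 30, 33, 30, 32, 31, 31, 30])]
```

```bash
python3 -m inch '[[0,0,0,-0.0005,0.0019,-0.02,0],[0,0,0,0,0,-0.02,0],[0,0,0,0,0,-0.01,0],[0,0,0,0,0,0,0],[0,0,0,0,0,-0.015,0],[0,0,0,0,0,-0.01,0],[0,0,0,0,0,0,0]]'
python3 -m inch '[[0,0,0,0,0,-0.015,0],[0,0,0,0,0,-0.01,0],[0,0,0,0,0,0,0],[0,0,0,0,0,0,0]]'
```

```text
clock: 16.1
position: [474.0, 305.5, 201.7]
tcp_rot: [[-0.294, -0.956, -0.0], [-0.956, 0.294, 0.0], [-0.0, 0.0, -1.0]]
force: [-0.1, -0.1, -0.6]
opening: 0.199
grasp_force: 59.8
clock: 16.5
position: [474.3, 306.0, 176.7]
tcp_rot: [[-0.293, -0.956, 0.001], [-0.956, 0.293, 0.0], [-0.0, -0.0, -1.0]]
force: [-0.8, 0.1, -1.0]
opening: 0.204
grasp_force: 59.8
```

Inserted freely; lower the rest (about 18.5 mm).

```bash
python3 -m inch '[[0,0,0,0,-0.0008,-0.01,0],[0,0,0,0,0,-0.006,0],[0,0,0,0,0,0,0],[0,0,0,0,0,-0.002,0],[0,0,0,0,0,0,0]]'
python3 -m inch '[[0,0,0,0,0,-0.001,0],[0,0,0,0,0,0,0],[0,0,0,0,0,0,0]]'
```

```text
clock: 17.0
position: [474.0, 305.1, 158.3]
tcp_rot: [[-0.294, -0.956, -0.0], [-0.956, 0.294, -0.0], [0.0, -0.0, -1.0]]
force: [0.7, 0.3, -0.5]
opening: 0.203
grasp_force: 59.8
clock: 17.3
position: [474.0, 305.1, 157.5]
tcp_rot: [[-0.294, -0.956, 0.0], [-0.956, 0.294, 0.0], [-0.0, -0.0, -1.0]]
force: [0.1, -0.4, -0.9]
opening: 0.202
grasp_force: 59.8
```

```bash
python3 -m inch '[[0,0,0,0,0,0,20],[0,0,0,0,0,0,30],[0,0,0,0,0,0,50],[0,0,0,0,0,0,100],[0,0,0,0,0,0,100],[0,0,0,0,0,0,100],[0,0,0,0,0,0,100],[0,0,0,0,0,0,100]]'
python3 -m inch '[[0,0,0,0,0,0.02,100],[0,0,0,0,0,0.04,100],[0,0,0,0,0,0.04,100],[0,0,0,0,0,0.04,100],[0,0,0,0,-0.04,0,100],[0,0,0,0,-0.04,0,100],[0,0,0,0,-0.04,0,100],[0,0,0,0,0,0,100],[0,0,0,0,0,0,100],[0,0,0,0,0,0,100]]'
python3 - <<'E'
from h import *
p,K,R,t=grab('wrist','w5.png'); np.savez('w5.npz',K=K,R=R,t=t)
for z in(134,72,66): print(proj(K,R,t,(473.6,305.3,z)))
E
```

```text
clock: 18.1
position: [474.0, 305.0, 157.4]
tcp_rot: [[-0.294, -0.956, -0.0], [-0.956, 0.294, -0.0], [0.0, 0.0, -1.0]]
force: [-0.8, 0.2, 0.5]
opening: 0.998
grasp_force: 0.0
clock: 19.1
position: [474.2, 185.6, 297.5]
tcp_rot: [[-0.293, -0.956, 0.0], [-0.956, 0.293, 0.0], [-0.0, -0.0, -1.0]]
force: [-0.8, 0.2, 0.1]
opening: 0.996
grasp_force: 0.0
[370.61200163 397.00292476]
[361.58443204 348.63552806]
[360.87857693 344.85373786]
```

View pics/w5.png

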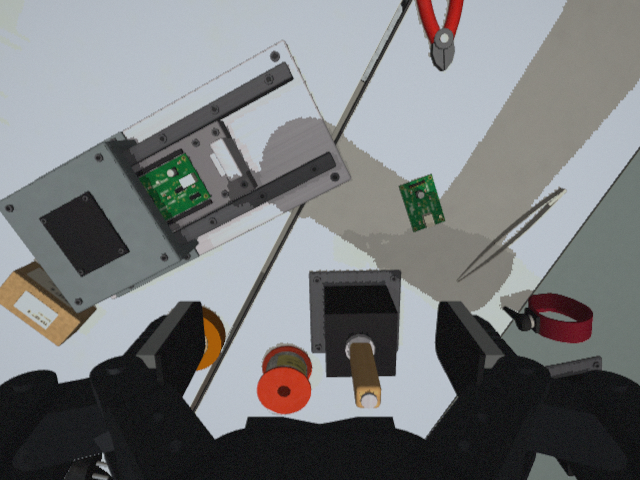

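```bash
python3 -c "
from station import robot
print(robot.sign_off())"
```

```text
the job is handed in; nothing more can be done
None
```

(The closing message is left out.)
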